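# Lock the mushroom stake, peel off the top brass tray and offer it up for planishing

### The arm

A 6-joint arm with a two-finger parallel gripper is mounted at the origin on the work surface. World frame = base frame: x ahead of the robot, y to its left, z up, the work surface at z = 0. Lengths are in m, angles in rad, forces in N, time in s.
With the tool pointing down it reaches from about 0.225 to 0.875 m from the base axis. Payload 3.4 kg.
Tool frame: the origin (TCP) lies at the very end of the fingers, on their centre line; the grasp point (between the pads) lies 19 mm behind it; z points along the fingers, y is the direction in which the jaws open and shut (so a half turn about z gives the same grasp; the last joint's range is limited). The gripper opens to 85 mm and grips with 20 to 120 N. Pads are 22 mm wide; open, the fingers measure 114 mm over their backs; the gripper's body (76 mm by 85 mm) begins 54 mm behind the grasp point. The pads swing forward as they close: fully open they stand 13 mm farther back than shut.
Start: joints at [0.99, 0.276, 1.505, -0, 1.361, -0.121], TCP at [0.255, 0.515, 0.231] pointing down, gripper open.
Joint ranges: [-2.89, 2.89], [-0.75, 2.08], [0.22, 2.7], [-1.18, 4.32], [0.11, 2.71], [-2.7, 2.7]. Speed limits (rad/s): [2.57, 2.57, 3.14, 3.14, 3.14, 3.14].

### API

Orientations are given as a unit quaternion [w, x, y, z].
In Python, from rig import get_state, get_image, camera_model, sign_off gives the robot as it stands. The module is installed in compiled form; this text tells all that it offers.
- The arm moves only by the tool drive_tool, never from a script. Its argument "motion" is text: rows parted by semicolons, each of 7 numbers parted by spaces: the turn, a rotation vector about the tool's x, y, z in degrees, then the shift along the tool's x, y, z in m, then the opening in per cent of the stroke, from 0 (shut) to 100 (fully open). In form: wx wy wz tx ty tz hand; .... A call has 1 to 12 rows; each row shifts and turns the pose as measured when the row begins, along the tool's axes as they then stand; what a row does not reach is not made up. A row lasts 1/8 s, in which the tool goes at most 62.5 mm and 10.7 degrees, less where a joint would pass 70% of its speed; a pose out of reach is approached as far as the arm can. A call is refused whole if a number of a shift passes 0.0625 or a number of a turn 10.7, either way. A call with a gripper value outside its range is refused whole. The fingers move at their own pace and stop on an object; "newtons" is the grip in N (left out, the last holds). Time passes only in rows, so rows that do not move let the fingers close. It gives the time, the measured TCP pose, the force and the opening at its end, in the units of the state.
- get_state(): the state, without advancing time (a new reading comes with each control period).
- get_image(name): name is "scene" or "top"; returns (picture, depth): 480x640x3 uint8, red, green, blue; 480x640 float32, m along the optical axis (not along the pixel's ray), 0 where there is no reading.
- camera_model(name): a dict with "camera_matrix" (3x3 intrinsics, pixels), "cam_to_world" (4x4, takes a point from camera to world coordinates). Camera axes: x right, y up, looking along -z (the intrinsics and any distortion apply to the point x, -y, -z); pixel columns grow to the right and rows downward; lengths in m; the calibration is good to about 2 mm. A picture is of the moment at which its call begins. camera_model takes no time and is no camera call.
- sign_off(): hands the job in, once; it reports no verdict.
The state is a dict: "clock": time; "qpos": joint angles; "qd": joint speeds; "effort": joint torques, N m; "position": TCP position; "ee_rot": TCP orientation; "contact_force": force on the tool from outside, world axes, zero at the start; "moment": the same for the moment, N m; "width": finger opening in m.
Only numpy, scipy, OpenCV 4.12 (cv2) and the standard library are available. Lean on these libraries where they do the work, as an engineer would, in place of code of your own. Each camera call takes 0.05 s, during which the arm holds its last target.

### The job

The stake has just been set in its holder: first press the holder's cam lever fully down to lock it. Then take the top tray off the stack of nested brass trays: they cling together, so lift one corner first, so that it peels away while its opposite corner is still seated and the rest of the stack stays standing where it is. Finish holding the tray in the gripper, level and right way up, the middle of its floor resting lightly on the stake's domed head ready for the hammer: do not let go, and leave everything else on the bench where it lies.

Things in the scene. Friction and masses are not known exactly. Their poses are not given: they have to be found in the camera images.
- tray: Top tray of the stack: loose pressed brass tray, 165 (its x) x 125 (its y) x 34 mm high, 0.22 kg. Round its top runs a flat-sided rim band 9 mm wide, 10 mm tall, centre lines at x = +-78 and y = +-58 mm; grip it from above, one finger inside, one outside. Thin walls slope in slightly to a flat floor 140 x 100 mm, 2 mm thick. Origin: middle of the floor's underside; z up out of the mouth.
- stack: Rest of the stack: four more such trays nested, one loose body of 0.88 kg, 165 x 125 x 76 mm high, on the 4 mm plate of a fixed stock stand, between four corner posts (2 mm play, tops 66 mm above the bench). Origin: centre of its underside, axes as the tray's. The top tray's origin is 56 and its rim top 90 mm above this origin; 4 mm are free between its rim and the next.
- corner0 (a point): Top tray, corner of the rim at x = -78, y = +58 mm, on top of the rim (34 mm above the tray's origin).
- corner1 (a point): Top tray, rim corner at x = +78, y = +58 mm, on top of the rim; opposite corner3.
- corner2 (a point): Top tray, rim corner at x = +78, y = -58 mm, on top of the rim; opposite corner0.
- corner3 (a point): Top tray, rim corner at x = -78, y = -58 mm, on top of the rim.
- tray_floor (a point): Middle of the underside of the top tray's floor (tray's origin). The sprung walls of the tray beneath cling to the floor's edge on all four sides with about 8 N in all, nearly as much as the rest of the stack weighs. Tilted up about its far edge or corner, each side lets go once lifted 3 mm: 0.12 rad of tilt frees it, and it can then be lifted off as it is.
- holder: Stake holder fixed to the bench: grey cast base 130 x 100 mm with a socket block 80 mm high, and in it an upright steel mushroom stake whose round domed head, 68 mm across, faces up. Origin: under the stake's axis on the bench; x away from the cam lever, z up. The cam lever sticks out towards the holder's -x.
- stake_top (a point): Crown of the stake's domed head, on the holder's axis, 170 mm above the bench.
- cam_lever (a joint): Cam lever of the holder, hinge angle in rad: 0 = pressed fully down (lying level, locked, at its stop), about 0.6 to 0.95 = standing up, open. It turns about the holder's y axis at lever_pivot against a friction of about 0.3 N m and stays where it is left.
- lever_pivot (a point): Pin on which the cam lever turns: 62 mm from the stake's axis on the holder's -x side, 56 mm above the bench.
- lever_knob (a point): Centre of the black ball knob, 24 mm in diameter, at the end of the lever (rod 11 mm thick), 125 mm from lever_pivot; with the lever down it lies 187 mm from the stake's axis towards the holder's -x, 62 mm above the bench.
- planishing_hammer: Bystander: steel planishing hammer lying on the bench, 265 mm long, head 104 mm across. Origin: end of its handle; the head lies at +x.
- ball_hammer: Bystander: ball hammer lying on the bench, 240 mm long. Origin: end of its handle; head at +x.
- mallet: Bystander: mallet with a thick tan head, 250 mm long, 48 mm high, lying. Origin: end of its handle; head at +x.
- bench_block: Bystander: loose steel block 72 x 72 x 22 mm. Origin: centre of its underside.
- brass_bowl: Bystander: small round brass bowl, 100 mm across, 38 mm high. Origin: centre of its underside.
- polish_tin: Bystander: flat round metal tin 70 mm across, 31 mm high. Origin: centre of its underside.
- brass_horn: Bystander: bent brass tube 22 mm thick, an arc of 55 mm radius, lying. Origin: centre of the arc, on the bench.
Mind the look-alikes: they are no part of the job. Leave any purple look-alike of the tray alone.

How it is judged:
By the outcome, as a careful person would: the job done as asked, in the order asked, and still so for the second after the job is handed in, while the arm keeps its last pose, push and grip.
It also fails if it takes over 61 s, if anything falls off the work surface, if the arm or the gripper's body presses on something with over 40 N, if the wrist force passes 120 N, or if a joint passes its speed limit or range.

## Working session

There is one attempt and no reset: what is moved stays moved. The work goes in short steps, Python scripts to look and compute and a tool call to move; the robot and the scene stay as the last step left them, time stands still between calls to the robot, and variables do not carry over. Pictures are saved under pics/ and viewed, and the job is handed in when it is done.

Besides the shell and the picture viewer there is one more tool, called after "Request:" as name(argument=value, ...) on one line, values as JSON. drive_tool: Moves the arm, as the interface text tells. Its arguments: {"type":"object","properties":{"motion":{"type":"string"},"newtons":{"type":"number"}},"required":["motion"]}

```bash
mkdir -p pics
cat > h.py <<'E'
import numpy as np, cv2
from rig import *
def grab(n,tag):
    im,d=get_image(n); cv2.imwrite(f'pics/{tag}.png',im[:,:,::-1]); np.savez(f'pics/{tag}.npz',im=im,d=d); return im,d
def world(n,d):
    m=camera_model(n);K=np.array(m['camera_matrix']);T=np.array(m['cam_to_world'])
    v,u=np.mgrid[0:480,0:640]
    x=(u-K[0,2])/K[0,0]*d;y=(v-K[1,2])/K[1,1]*d
    P=np.stack([x,-y,-d],-1)
    return P@T[:3,:3].T+T[:3,3]
E
python3 - <<'E'
from h import *
print(get_state())
for n in('scene','top'):
    grab(n,n+'0'); print(camera_model(n))
E
```

```text
{'clock': 0.0, 'qpos': array([ 9.90035432e-01,  2.76576839e-01,  1.50611170e+00, -2.22201260e-05,
        1.36068151e+00, -1.20995090e-01]), 'qd': array([ 0.0005176 , -0.00119894,  0.00169329,  0.00182661,  0.00266256,
        0.00114171]), 'effort': array([-1.12648468e-03, -4.16760635e+01, -2.45804930e+01, -5.18684692e-05,
        1.10479421e-02,  4.67866045e-06]), 'position': array([0.25487498, 0.51485258, 0.23045859]), 'ee_rot': array([-2.95262658e-04,  2.27861152e-01,  9.73693230e-01, -8.38282025e-04]), 'contact_force': array([ 0.09088677, -0.442971  ,  0.17119393]), 'moment': array([ 2.41691015e-05,  7.74243623e-03, -1.56207810e-02]), 'width': 0.08556689653406988}
{'camera_matrix': array([[603.72418228,   0.        , 319.59451278],
       [  0.        , 603.72418228, 230.90615281],
       [  0.        ,   0.        ,   1.        ]]), 'cam_to_world': array([[-0.52036305, -0.49844866,  0.69337668,  1.503524  ],
       [ 0.85382682, -0.31721041,  0.41274365,  0.60506727],
       [ 0.01421478,  0.80680016,  0.59065341,  0.95412894],
       [ 0.        ,  0.        ,  0.        ,  1.        ]])}
{'camera_matrix': array([[506.00478274,   0.        , 323.25533947],
       [  0.        , 506.00478274, 232.47577368],
       [  0.        ,   0.        ,   1.        ]]), 'cam_to_world': array([[ 0.02984417,  0.99152347, -0.1264537 ,  0.32654528],
       [-0.99943779,  0.03153468,  0.01138741,  0.01669194],
       [ 0.01527856,  0.12604275,  0.99190715,  1.52687239],
       [ 0.        ,  0.        ,  0.        ,  1.        ]])}
```

View pics/scene0.png

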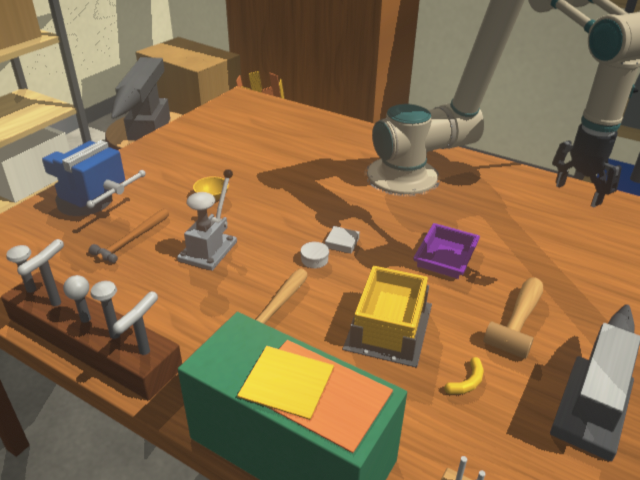

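View pics/top0.png

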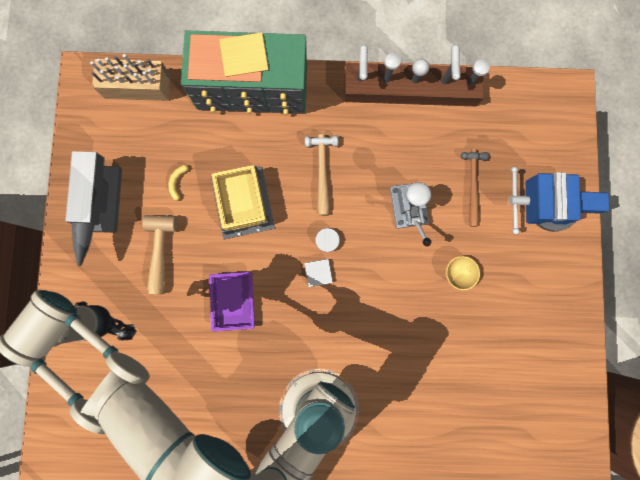

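The top view shows the stack at about (240,198), the holder at about (412,205) with its stake head at (418,195), and the lever knob at (427,242). The purple decoy is at (232,300). Next I measure.

Run:
```python
from h import *
allp={}
for n in('top','scene'):
    z=np.load(f'pics/{n}0.npz');im=z['im'].astype(int);W=world(n,z['d']);ok=z['d']>0
    hsv=cv2.cvtColor(z['im'],cv2.COLOR_RGB2HSV)
    box=(slice(150,250),slice(200,285)) if n=='top' else (slice(255,360),slice(340,440))
    P=W[box].reshape(-1,3);H=hsv[box].reshape(-1,3);
    m=(H[:,1]>120)&(H[:,0]>20)&(H[:,0]<32)
    Q=P[m]
    print(n,'yellow z pct',np.percentile(Q[:,2],[1,5,25,50,75,90,99]).round(4))
    R=Q[(Q[:,2]>0.086)&(Q[:,2]<.11)]
    r=cv2.minAreaRect(R[:,:2].astype(np.float32)*1000);print(r,len(R),cv2.boxPoints(r).round(1).tolist(), R[:,2].max())
    # bench
    print('bench z',np.median(W[300:320,380:420,2]) if n=='top' else np.median(W[300:330,100:130,2]))
    # stake head
    box=(slice(170,260),slice(380,445)) if n=='top' else (slice(160,270),slice(175,245))
    P=W[box].reshape(-1,3)
    S=P[(P[:,2]>.145)&(P[:,2]<.18)]
    # sort
    print('head',len(S),S.mean(0).round(4),np.percentile(S[:,2],[50,90,99]).round(4),cv2.minEnclosingCircle(S[:,:2].astype(np.float32)*1000))
    if n=='top':
        vs=W[box]
    I=z['im'][box].reshape(-1,3).astype(int)
    k=(I.max(1)<60)&(P[:,2]>.08)
    K=P[k];print('knob',len(K),np.median(K,0).round(4),K.min(0).round(3),K.max(0).round(3))
    B=P[(P[:,2]>.06)&(P[:,2]<.085)&(I.max(1)<200)]
    print('block',cv2.minAreaRect(B[:,:2].astype(np.float32)*1000))
    B=P[(P[:,2]>.008)&(P[:,2]<.05)&((I.max(1)-I.min(1))<30)]
    print('base',len(B),cv2.minAreaRect(B[:,:2].astype(np.float32)*1000),np.percentile(B[:,2],[5,50,90]))
```

```text
top yellow z pct [0.0547 0.0569 0.0608 0.0641 0.0909 0.0948 0.1012]
((606.5089721679688, 246.99212646484375), (164.61500549316406, 121.0672378540039), 14.784838676452637) 241 [[511.5, 284.5], [542.4000244140625, 167.5], [701.5, 209.5], [670.5999755859375, 326.5]] 0.10295274393329867
bench z 0.0003662836183473406
head 525 [ 0.5995 -0.2604  0.1656] [0.1663 0.1707 0.1746] ((562.3690185546875, -267.43798828125), 89.27366638183594)
knob 35 [ 0.485  -0.2796  0.1682] [ 0.475 -0.286  0.16 ] [ 0.494 -0.272  0.177]
block ((600.3983764648438, -261.75384521484375), (119.20008087158203, 65.31651306152344), 9.965714454650879)
base 507 ((611.7002563476562, -260.44403076171875), (132.7045135498047, 100.4876480102539), 9.849664688110352) [0.01094051 0.01732757 0.03195422]
scene yellow z pct [0.0382 0.0595 0.0621 0.0648 0.0926 0.0947 0.0979]
((604.8121337890625, 251.84129333496094), (171.1614227294922, 124.41790008544922), 14.086557388305664) 981 [[506.70001220703125, 291.3999938964844], [536.9000244140625, 170.6999969482422], [703.0, 212.3000030517578], [672.7000122070312, 333.0]] 0.10026387599905673
bench z 0.11467357494267988
head 488 [ 0.6    -0.2533  0.1636] [0.1647 0.17   0.1725] ((561.1065673828125, -256.394287109375), 88.32174682617188)
  return _methods._mean(a, axis=axis, dtype=dtype,
  ret = um.true_divide(
Traceback (most recent call last):
ValueError: zero-size array to reduction operation minimum which has no identity
```

Run:
```python
import cv2
a=cv2.imread('pics/top0.png');cv2.imwrite('pics/c1.png',cv2.resize(a[150:270,360:500],None,fx=5,fy=5,interpolation=2))
a=cv2.imread('pics/scene0.png');cv2.imwrite('pics/c2.png',cv2.resize(a[240:370,330:470],None,fx=4,fy=4,interpolation=2))
```

```text
(no output)
```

View pics/c1.png

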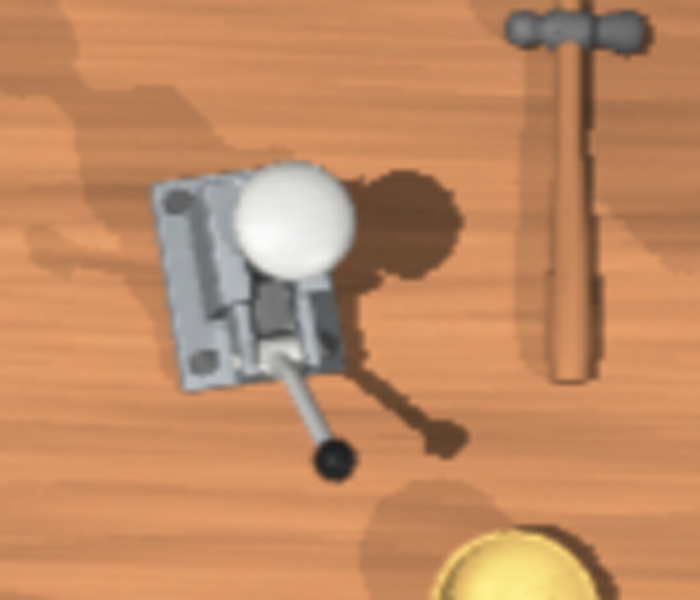

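View pics/c2.png

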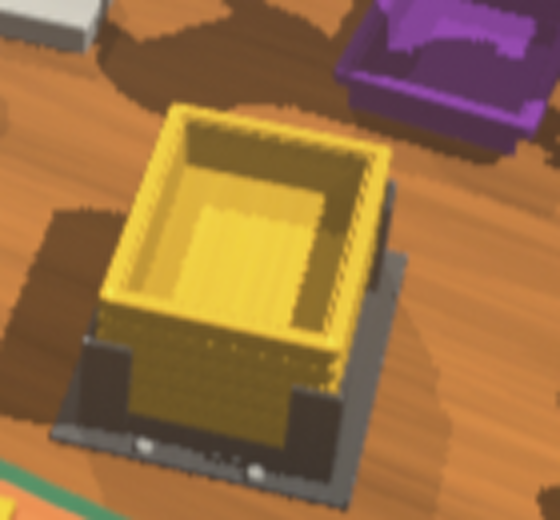

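```bash
cat >> h.py <<'E'
def proj(n,P):
    m=camera_model(n);K=np.array(m['camera_matrix']);T=np.array(m['cam_to_world'])
    C=(np.asarray(P)-T[:3,3])@T[:3,:3]
    return np.stack([K[0,0]*C[:,0]/-C[:,2]+K[0,2],K[1,1]*-C[:,1]/-C[:,2]+K[1,2]],-1)
E
python3 - <<'E'
from h import *
from scipy.optimize import least_squares,minimize
from scipy.ndimage import map_coordinates
G={}
for n in('top','scene'):
    z=np.load(f'pics/{n}0.npz');g=cv2.GaussianBlur(z['im'].astype(np.float32),(0,0),1.0)
    G[n]=np.sqrt(sum(cv2.Sobel(g[:,:,c],cv2.CV_32F,1,0)**2+cv2.Sobel(g[:,:,c],cv2.CV_32F,0,1)**2 for c in range(3)))
def rect(a,b,n=60):
    t=np.linspace(-1,1,n);o=np.ones(n)
    return np.concatenate([np.c_[a*t,b*o],np.c_[a*t,-b*o],np.c_[a*o,b*t],np.c_[-a*o,b*t]])
pts=np.concatenate([rect(.0825,.0625),rect(.0735,.0535)])
def cost(p,ns):
    c,s=np.cos(p[2]),np.sin(p[2])
    W=np.c_[pts@np.array([[c,s],[-s,c]])+p[:2],np.full(len(pts),.094)]
    v=0
    for n in ns:
        q=proj(n,W);v-=map_coordinates(G[n],[q[:,1],q[:,0]],order=1).mean()/G[n][150:360].max()
    return v
for ns in(['top'],['scene'],['top','scene']):
    best=min((minimize(cost,[.6055+dx,.249+dy,.25+da],args=(ns,),method='Nelder-Mead',options=dict(initial_simplex=[[.6055+dx,.249+dy,.25+da],[.609+dx,.249+dy,.25+da],[.6055+dx,.253+dy,.25+da],[.6055+dx,.249+dy,.28+da]])) for dx in(-.003,0,.003) for dy in(-.003,0,.003) for da in (-.02,0.02)),key=lambda r:r.fun)
    print(ns,best.x.round(4),best.fun)
# head sphere fit, knob
for n in('top','scene'):
    z=np.load(f'pics/{n}0.npz');W=world(n,z['d'])
    box=(slice(170,222),slice(395,445)) if n=='top' else (slice(185,225),slice(182,220))
    P=W[box].reshape(-1,3);I=z['im'][box].reshape(-1,3).astype(int)
    m=(P[:,2]>.14)&(P[:,2]<.185)&(I.min(1)>110);S=P[m]
    print(n,'head',cv2.minEnclosingCircle(S[:,:2].astype(np.float32)*1000),np.median(S,0),S[:,2].max())
    f=least_squares(lambda p:np.linalg.norm(S-p[:3],axis=1)-p[3],[.605,-.26,.12,.05],loss='soft_l1',f_scale=.002).x;print('sph',f)
    im=z['im'].astype(int)
    b=(slice(228,256),slice(415,440)) if n=='top' else (slice(163,185),slice(218,240))
    k=(im[b].max(2)<70);vv,uu=np.nonzero(k);print('knobpix',len(vv),uu.mean()+b[1].start,vv.mean()+b[0].start,np.median(W[b][k],0))
E
```

```text
['top'] [0.6064 0.2483 0.2466] -0.34279027581214905
['scene'] [0.6055 0.2528 0.2529] -0.4313097298145294Traceback (most recent call last):
  File "<stdin>", line 20, in <module>
  File "<stdin>", line 20, in <genexpr>
    res = _minimize_neldermead(fun, x0, args, callback, bounds=bounds,
                               **options)
    fsim[k] = func(sim[k])
              ~~~~^^^^^^^^
    fx = function(np.copy(x), *(wrapper_args + args))
  File "<stdin>", line 17, in cost
  File "h.py", line 12, in proj
    m=camera_model(n);K=np.array(m['camera_matrix']);T=np.array(m['cam_to_world'])
ValueError: time passes only in moves, steps and waits
```

```bash
python3 - <<'E'
from rig import camera_model
import pickle
pickle.dump({n:camera_model(n) for n in('top','scene')},open('cm.pkl','wb'))
E
sed -i 's/m=camera_model(n);/m=CM[n];/' h.py; sed -i "2a import pickle,os\nCM=pickle.load(open('cm.pkl','rb'))" h.py
python3 - <<'E'
from h import *
from scipy.optimize import least_squares
from scipy.spatial.transform import Rotation as R
for n in('top','scene'):
    z=np.load(f'pics/{n}0.npz');W=world(n,z['d'])
    box=(slice(170,222),slice(395,445)) if n=='top' else (slice(185,225),slice(182,220))
    P=W[box].reshape(-1,3);I=z['im'][box].reshape(-1,3).astype(int)
    m=(P[:,2]>.14)&(P[:,2]<.185)&(I.min(1)>110);S=P[m]
    print(n,'head',cv2.minEnclosingCircle(S[:,:2].astype(np.float32)*1000),np.median(S,0),S[:,2].max())
    f=least_squares(lambda p:np.linalg.norm(S-p[:3],axis=1)-p[3],[.605,-.26,.12,.05],loss='soft_l1',f_scale=.002).x;print('sph',f)
    im=z['im'].astype(int)
    b=(slice(228,256),slice(415,440)) if n=='top' else (slice(163,185),slice(218,240))
    k=(im[b].max(2)<70);vv,uu=np.nonzero(k);print('knobpix',len(vv),uu.mean()+b[1].start,vv.mean()+b[0].start,np.median(W[b][k],0))
print(R.from_quat(get_state()['ee_rot'][[1,2,3,0]]).as_matrix().round(3))
E
```

```text
top head ((617.3634033203125, -258.0517883300781), 33.48834228515625) [ 0.61592191 -0.25697416  0.16628758] 0.17695010299887404
sph [ 0.61794787 -0.25900023  0.11854456  0.05293616]
knobpix 44 426.3863636363636 241.4318181818182 [ 0.48393055 -0.27881052  0.16801447]
scene head ((618.3966674804688, -252.31741333007812), 32.318416595458984) [ 0.6231829  -0.24685992  0.16615212] 0.17374330500415713
sph [ 0.61534208 -0.25692657  0.12129854  0.05054213]
knobpix 0 nan nan [nan nan nan]
[[-0.896  0.444 -0.001]
 [ 0.444  0.896 -0.001]
 [ 0.    -0.002 -1.   ]]<stdin>:13: RuntimeWarning: Mean of empty slice.
  ret = ret.dtype.type(ret / rcount)
  return _methods._mean(a, axis=axis, dtype=dtype,
  ret = um.true_divide(
```

```bash
cat >> h.py <<'E'
from scipy.spatial.transform import Rotation as Ro
def toolR(yaw,tilt=None):
    # tool y along yaw in world, z down
    c,s=np.cos(yaw),np.sin(yaw)
    y=np.array([c,s,0]);z=np.array([0,0,-1.]);x=np.cross(y,z)
    M=np.stack([x,y,z],1)
    return M if tilt is None else Ro.from_rotvec(tilt).as_matrix()@M
def cur():
    s=get_state();return np.array(s['position']),Ro.from_quat(np.array(s['ee_rot'])[[1,2,3,0]]).as_matrix()
def rows(wps,hand):
    p,M=cur();out=[]
    for q,N in wps:
        t=M.T@(np.array(q)-p);w=np.degrees(Ro.from_matrix(M.T@N).as_rotvec())
        out.append(' '.join('%g'%round(v,1) for v in w)+' '+' '.join('%g'%round(v,4) for v in t)+' %g'%hand)
        p,M=np.array(q),N
    print('; '.join(out));return out
def cyl(pt,n,yaw_end=None):
    p,M=cur();yaw0=np.arctan2(M[1,1],M[0,1]);a0=np.arctan2(p[1],p[0]);r0=np.hypot(*p[:2])
    a1=np.arctan2(pt[1],pt[0]);r1=np.hypot(*pt[:2]);y1=a1 if yaw_end is None else yaw_end
    r=[]
    for i in range(1,n+1):
        f=i/n;a=a0+(a1-a0)*f;R_=r0+(r1-r0)*f
        r.append(((R_*np.cos(a),R_*np.sin(a),p[2]+(pt[2]-p[2])*f),toolR(yaw0+(y1-yaw0)*f)))
    return r
def st():
    s=get_state();p,M=cur();print(s['clock'],p.round(4),'yaw %.2f'%np.degrees(np.arctan2(M[1,1],M[0,1])),'z',M[:,2].round(3),'F',s['contact_force'].round(2),'M',s['moment'].round(2),'w',round(s['width'],4),'q',s['qpos'].round(2))
E
python3 -c "
from h import *
rows(cyl((.484,-.277,.215),18),0)"
```

```text
-0.1 -0 5.2 -0.0519 -0.0033 0.0009 0; 0 0 5.2 -0.0518 -0.0033 0.0009 0; 0 0 5.2 -0.0517 -0.0033 0.0009 0; 0 0 5.2 -0.0516 -0.0033 0.0009 0; 0 0 5.2 -0.0516 -0.0033 0.0009 0; 0 0 5.2 -0.0515 -0.0033 0.0009 0; 0 0 5.2 -0.0514 -0.0033 0.0009 0; 0 0 5.2 -0.0513 -0.0033 0.0009 0; 0 0 5.2 -0.0512 -0.0033 0.0009 0; 0 0 5.2 -0.0511 -0.0033 0.0009 0; 0 0 5.2 -0.0511 -0.0032 0.0009 0; 0 0 5.2 -0.051 -0.0032 0.0009 0; 0 0 5.2 -0.0509 -0.0032 0.0009 0; 0 0 5.2 -0.0508 -0.0032 0.0009 0; 0 0 5.2 -0.0507 -0.0032 0.0009 0; 0 0 5.2 -0.0506 -0.0032 0.0009 0; 0 0 5.2 -0.0505 -0.0032 0.0009 0; 0 0 5.2 -0.0505 -0.0032 0.0009 0
```

Request:
drive_tool(motion="0 0 5.2 -0.052 -0.003 0 0; 0 0 5.2 -0.052 -0.003 0 0; 0 0 5.2 -0.052 -0.003 0 0; 0 0 5.2 -0.052 -0.003 0 0; 0 0 5.2 -0.052 -0.003 0 0; 0 0 5.2 -0.051 -0.003 0 0; 0 0 5.2 -0.051 -0.003 0 0; 0 0 5.2 -0.051 -0.003 0 0; 0 0 5.2 -0.051 -0.003 0 0; 0 0 5.2 -0.051 -0.003 0 0; 0 0 5.2 -0.051 -0.003 0 0; 0 0 5.2 -0.051 -0.003 0 0", newtons=60)

```text
clock: 1.6
position: [0.5656, 0.0004, 0.2238]
ee_rot: [-0.002, 0.709, 0.705, -0.004]
contact_force: [0.0, -0.2, 1.2]
width: -0.0005
```

```bash
python3 -c "
from h import *
st();rows(cyl((.476,-.278,.19),8),0)"
```

```text
1.6 [5.656e-01 4.000e-04 2.238e-01] yaw -0.36 z [-0.009 -0.003 -1.   ] F [ 0.05 -0.24  1.16] M [-0.02 -0.02  0.01] w -0.0005 q [-0.12  0.27  1.53 -0.    1.35 -0.11]
-0.5 0.2 3.7 -0.0373 -0.0027 0.0044 0; 0 0 3.7 -0.0372 -0.0028 0.0042 0; 0 0 3.7 -0.0371 -0.0028 0.0042 0; 0 0 3.7 -0.0369 -0.0029 0.0042 0; 0 0 3.7 -0.0368 -0.0029 0.0042 0; 0 0 3.7 -0.0367 -0.0029 0.0042 0; 0 0 3.7 -0.0366 -0.0029 0.0042 0; 0 0 3.7 -0.0364 -0.003 0.0042 0
```

Request:
drive_tool(motion="-0.5 0.2 3.7 -0.037 -0.003 0.004 0; 0 0 3.7 -0.037 -0.003 0.004 0; 0 0 3.7 -0.037 -0.003 0.004 0; 0 0 3.7 -0.037 -0.003 0.004 0; 0 0 3.7 -0.037 -0.003 0.004 0; 0 0 3.7 -0.037 -0.003 0.004 0; 0 0 3.7 -0.037 -0.003 0.004 0; 0 0 3.7 -0.036 -0.003 0.004 0")

```text
clock: 2.6
position: [0.4689, -0.2877, 0.1872]
ee_rot: [-0.002, 0.871, 0.492, -0.001]
contact_force: [0.3, 0.2, -0.7]
width: 0.0001
```

```bash
python3 -c "
from h import *
st();grab('top','t1');grab('scene','s1')
p,M=cur()
pv=np.array([.6175,-.2565])-.062*np.array([.986,.166]);u=-np.array([.986,.166])
# arc, angle a -> knob
w=[]
for a in np.linspace(.92,-.03,14):
    b=a+.048;k=pv+u*.125*np.cos(b);w.append(((k[0],k[1],.056+.125*np.sin(b)+.012),M))
rows(w,0)
a=cv2.imread('pics/s1.png');cv2.imwrite('pics/c3.png',cv2.resize(a[100:280,130:330],None,fx=3,fy=3))
"
```

```text
2.6 [ 0.4689 -0.2877  0.1872] yaw -31.11 z [-0.004  0.003 -1.   ] F [ 0.35  0.21 -0.66] M [-0.05  0.    0.03] w 0.0001 q [-0.68  0.27  1.63 -0.    1.25 -0.13]
0 0 0 0.0189 0.0108 0.0157 0; 0 0 0 -0.0048 -0.0055 0.0055 0; 0 0 0 -0.0045 -0.0052 0.006 0; 0 0 0 -0.0042 -0.0048 0.0065 0; 0 0 0 -0.0039 -0.0045 0.0069 0; 0 0 0 -0.0035 -0.0041 0.0074 0; 0 0 0 -0.0032 -0.0037 0.0077 0; 0 0 0 -0.0028 -0.0032 0.0081 0; 0 0 0 -0.0024 -0.0028 0.0084 0; 0 0 0 -0.002 -0.0023 0.0086 0; 0 0 0 -0.0016 -0.0018 0.0088 0; 0 0 0 -0.0012 -0.0013 0.009 0; 0 0 0 -0.0007 -0.0008 0.0091 0; 0 0 0 -0.0003 -0.0003 0.0091 0
```

View pics/c3.png

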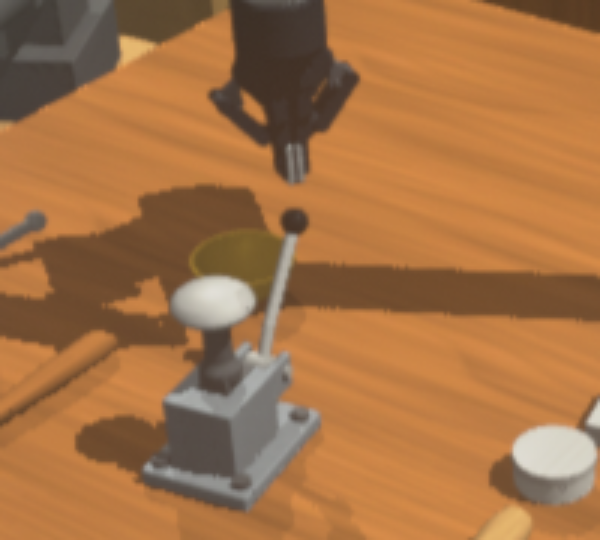

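Request:
drive_tool(motion="0 0 0 0.015 0.007 0.003 0; 0 0 0 0 0 0.01 0; 0 0 0 -0.004 -0.004 0.008 0; 0 0 0 -0.005 -0.005 0.006 0; 0 0 0 -0.004 -0.005 0.0065 0; 0 0 0 -0.004 -0.0045 0.007 0; 0 0 0 -0.0035 -0.004 0.0075 0; 0 0 0 -0.003 -0.004 0.008 0")

```text
clock: 3.7
position: [0.4432, -0.2849, 0.1319]
ee_rot: [-0.0, 0.868, 0.497, -0.008]
contact_force: [-2.4, -1.9, 2.9]
width: 0.0002
```

```bash
python3 -c "
from h import *
st();grab('top','t2');grab('scene','s2')
a=cv2.imread('pics/s2.png')[100:280,130:330];b=cv2.imread('pics/t2.png')[130:310,330:530];cv2.imwrite('pics/c4.png',cv2.resize(np.hstack([a,b]),None,fx=2,fy=2))
"
```

```text
3.7 [ 0.4432 -0.2849  0.1319] yaw -30.39 z [-0.015 -0.008 -1.   ] F [-2.35 -1.87  2.94] M [-0.36  0.28  0.02] w 0.0002 q [-0.69  0.29  1.76 -0.02  1.11 -0.15]
```

View pics/c4.png

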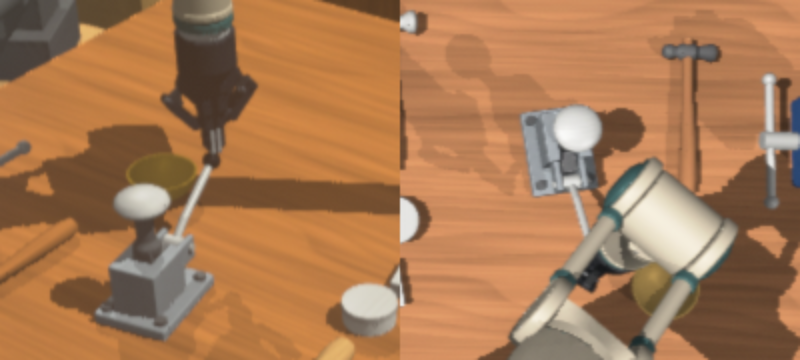

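```bash
python3 -c "
from h import *
M=toolR(np.radians(-30.4))
pv=np.array([.616,-.257])-.062*np.array([.986,.166]);u=-np.array([.986,.166])
w=[]
for a in np.linspace(.42,-.05,8):
    b=a+.048;k=pv+u*.125*np.cos(b);w.append(((k[0]+.002,k[1],.056+.125*np.sin(b)+.012),M))
rows(w,0);print(w[-1][0])
"
```

```text
-0.6 0.7 -0.1 0.0003 0.0044 0.0066 0; 0 0 0 -0.0023 -0.0027 0.0076 0; 0 0 0 -0.0019 -0.0023 0.0078 0; 0 0 0 -0.0016 -0.0019 0.008 0; 0 0 0 -0.0012 -0.0015 0.0082 0; 0 0 0 -0.0009 -0.0011 0.0083 0; 0 0 0 -0.0005 -0.0006 0.0084 0; 0 0 0 -0.0002 -0.0002 0.0084 0
(np.float64(0.43361824649991787), np.float64(-0.28804195850001385), np.float64(0.06775000016666663))
```

Request:
drive_tool(motion="-0.6 0.7 0 0.0005 0.0045 0.0065 0; 0 0 0 -0.0025 -0.0025 0.0075 0; 0 0 0 -0.002 -0.0025 0.008 0; 0 0 0 -0.0015 -0.002 0.008 0; 0 0 0 -0.001 -0.0015 0.008 0; 0 0 0 -0.001 -0.001 0.008 0")

```text
clock: 4.55
position: [0.4344, -0.2871, 0.0816]
ee_rot: [-0.001, 0.868, 0.497, 0.001]
contact_force: [-1.9, -0.2, 1.6]
width: 0.0002
```

Request:
drive_tool(motion="0 0 0 0 0 0.006 0; 0 0 0 0 0 0.004 0; 0 0 0 0 0 0.003 0")

```text
clock: 4.92
position: [0.4343, -0.2871, 0.0729]
ee_rot: [-0.0, 0.868, 0.497, 0.0]
contact_force: [-8.0, 4.9, 31.6]
width: 0.0003
```

Request:
drive_tool(motion="0 0 0 0 0 -0.002 0; 0 0 0 0 0 -0.02 0; 0 0 0 0 0 -0.05 0; 0 0 0 0 0 -0.05 0")

```text
clock: 5.42
position: [0.4342, -0.2852, 0.1942]
ee_rot: [-0.004, 0.868, 0.497, 0.001]
contact_force: [0.8, -0.6, 1.0]
width: 0.0001
```

```bash
python3 -c "
from h import *
st();im,d=grab('scene','s3')
a=im[100:280,130:330,::-1];cv2.imwrite('pics/c5.png',cv2.resize(a,None,fx=3,fy=3))
rows(cyl((.54,.19,.20),12,np.radians(14.3)),100)
"
```

```text
5.425 [ 0.4342 -0.2852  0.1942] yaw -30.42 z [-0.002  0.007 -1.   ] F [ 0.82 -0.6   1.01] M [-0.08  0.01  0.03] w 0.0001 q [-0.72  0.22  1.68  0.    1.25 -0.19]
0.4 -0.2 -3.7 0.0402 0.0046 0.0002 100; 0 0 -3.7 0.0406 0.0041 0.0001 100; 0 0 -3.7 0.041 0.0037 0.0001 100; 0 0 -3.7 0.0413 0.0032 0.0001 100; 0 0 -3.7 0.0417 0.0027 0.0001 100; 0 0 -3.7 0.042 0.0022 0.0001 100; 0 0 -3.7 0.0423 0.0017 0.0001 100; 0 0 -3.7 0.0427 0.0012 0.0001 100; 0 0 -3.7 0.043 0.0006 0.0001 100; 0 0 -3.7 0.0433 0.0001 0.0001 100; 0 0 -3.7 0.0436 -0.0004 0.0001 100; 0 0 -3.7 0.0439 -0.001 0.0001 100
```

View pics/c5.png

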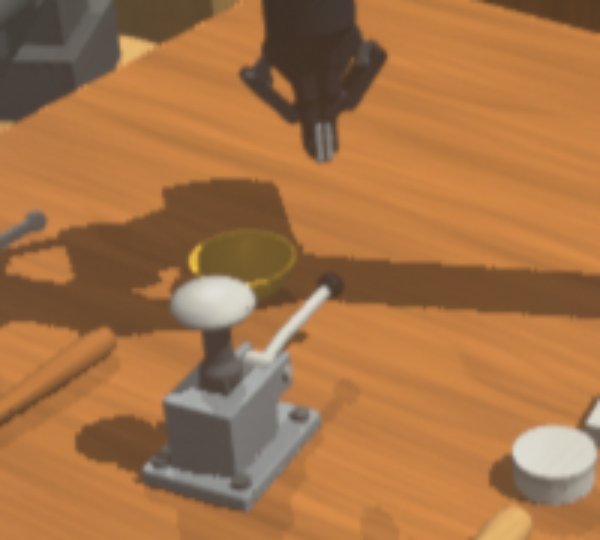

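```bash
python3 -c "
from h import *
pv=np.array([.616,-.257])-.062*np.array([.986,.166]);u=-np.array([.986,.166])
for a in (0,.1,.2,.4,.9):
    b=a+.048;k=pv+u*.125*np.cos(b);print(a,proj('scene',[[*k,.056+.125*np.sin(b)]]),k)
z=np.load('pics/s3.npz');W=world('scene',z['d']);print(W[194:198,240:243].reshape(-1,3).round(3))
"
```

```text
0 [[239.45789047 194.89558053]] [ 0.43175996 -0.2880181 ]
0.1 [[238.94904663 191.24450348]] [ 0.43296537 -0.28781516]
0.2 [[238.22216693 187.83990608]] [ 0.4353888  -0.28740716]
0.4 [[236.12646627 181.90350684]] [ 0.4437809  -0.28599429]
0.9 [[227.48408934 173.57055607]] [ 0.4829752  -0.27939566]
[[ 0.434 -0.284  0.068]
 [ 0.433 -0.282  0.068]
 [ 0.435 -0.276  0.071]
 [ 0.44  -0.28   0.069]
 [ 0.435 -0.28   0.066]
 [ 0.437 -0.275  0.069]
 [ 0.438 -0.282  0.064]
 [ 0.437 -0.279  0.064]
 [ 0.435 -0.277  0.064]
 [ 0.443 -0.277  0.065]
 [ 0.438 -0.278  0.062]
 [ 0.435 -0.277  0.061]]
```

Request:
drive_tool(motion="0.4 -0.2 -3.7 0.04 0.0045 0 0; 0 0 -3.7 0.0405 0.004 0 0; 0 0 -3.7 0.041 0.0035 0 50; 0 0 -3.7 0.0415 0.003 0 50; 0 0 -3.7 0.0415 0.0025 0 50; 0 0 -3.7 0.042 0.002 0 50; 0 0 -3.7 0.0425 0.0015 0 50; 0 0 -3.7 0.0425 0.001 0 50; 0 0 -3.7 0.043 0.0005 0 50; 0 0 -3.7 0.043 0 0 50; 0 0 -3.7 0.0435 -0.0005 0 50; 0 0 -3.7 0.044 -0.001 0 50")

```text
clock: 6.98
position: [0.5468, 0.2047, 0.1957]
ee_rot: [0.005, 0.608, 0.794, 0.005]
contact_force: [0.9, -0.4, 0.2]
width: 0.0428
```

```bash
python3 -c "
from h import *
st()
p,M=cur();Q=(.540,.1945)
rows([((*Q,.16),toolR(np.radians(14.3))),((*Q,.13),toolR(np.radians(14.3)))],50)
"
```

```text
6.975 [0.5468 0.2047 0.1957] yaw 15.09 z [ 0.013  0.002 -1.   ] F [ 0.92 -0.39  0.16] M [ 0.01 -0.02  0.  ] w 0.0428 q [ 0.24  0.3   1.56 -0.    1.27 -0.02]
0.8 0.1 0.8 -0.0081 -0.0097 0.0356 50; 0 0 0 0 0 0.03 50
```

Request:
drive_tool(motion="0.8 0 0.8 -0.008 -0.0095 0.0355 50; 0 0 0 0 0 0.025 50; 0 0 0 0 0 0.005 50")

```text
clock: 7.35
position: [0.5401, 0.2005, 0.1275]
ee_rot: [0.0, 0.611, 0.792, 0.002]
contact_force: [0.2, -1.1, -1.1]
width: 0.0426
```

```bash
python3 -c "
from h import *
st()
im,d=grab('scene','s4');im2,d=grab('top','t4')
cv2.imwrite('pics/c6.png',cv2.resize(im[220:380,320:480,::-1],None,fx=3.5,fy=3.5))
cv2.imwrite('pics/c7.png',cv2.resize(im2[140:260,180:320,::-1],None,fx=4,fy=4))
print(proj('scene',[[.540,.1945,.094]]),proj('top',[[.540,.1945,.094]]))
"
```

```text
7.35 [0.5401 0.2005 0.1275] yaw 14.66 z [ 0.002  0.003 -1.   ] F [ 0.17 -1.09 -1.11] M [-0.04  0.   -0.01] w 0.0426 q [ 0.23  0.35  1.66  0.    1.12 -0.02]
[[381.78144011 268.34719819]] [[255.64897964 219.65309235]]
```

View pics/c6.png

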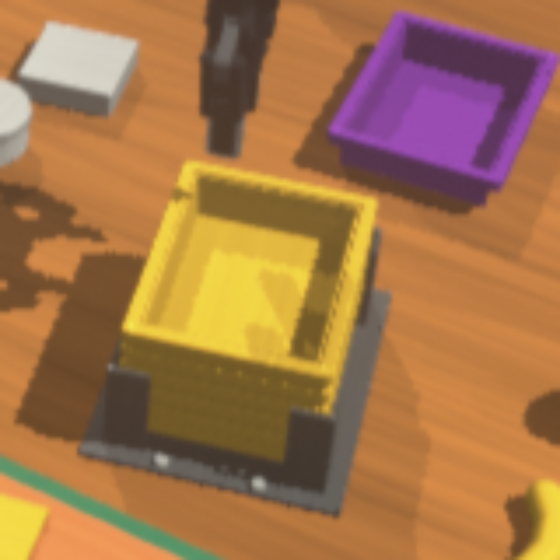

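View pics/c7.png

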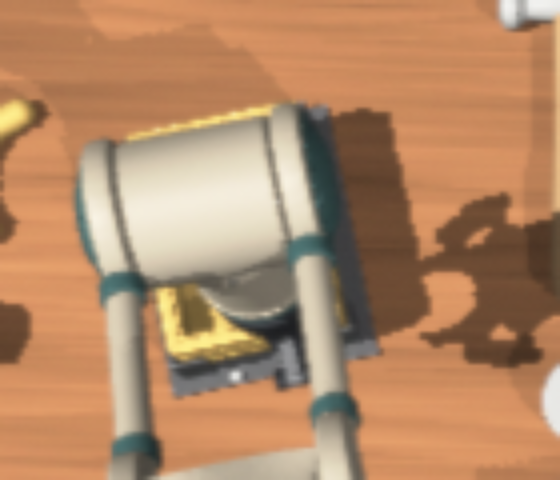

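```bash
python3 -c "
from h import *
Q=(.540,.1945);N=toolR(np.radians(14.3))
rows([((*Q,.105),N),((*Q,.09),N),((*Q,.0845),N)],50)
print(proj('scene',[[.5401,.2005,.1275],[.5401,.2005,.1325]]))
"
```

```text
0.3 -0.1 0.3 -0.0054 -0.0024 0.0237 50; 0 0 0 0 0 0.015 50; 0 0 0 0 0 0.0055 50
[[385.36181676 257.538925  ]
 [385.54142603 255.75389369]]
```

Request:
drive_tool(motion="0.3 0 0.3 -0.0055 -0.0025 0.0235 50; 0 0 0 0 0 0.015 50; 0 0 0 0 0 0.0045 50; 0 0 0 0 0 0 50")

```text
clock: 7.95
position: [0.5441, 0.1951, 0.0884]
ee_rot: [0.002, 0.614, 0.789, 0.004]
contact_force: [-0.3, -0.6, -0.7]
width: 0.0428
```

```bash
python3 -c "
from h import *
st()
im,d=grab('scene','s5')
cv2.imwrite('pics/c8.png',cv2.resize(im[220:380,320:480,::-1],None,fx=3.5,fy=3.5))
"
```

```text
7.95 [0.5441 0.1951 0.0884] yaw 14.26 z [ 0.008  0.004 -1.   ] F [-0.3  -0.59 -0.7 ] M [ 0.02 -0.02 -0.02] w 0.0428 q [ 0.22  0.39  1.72  0.    1.03 -0.03]
```

View pics/c8.png

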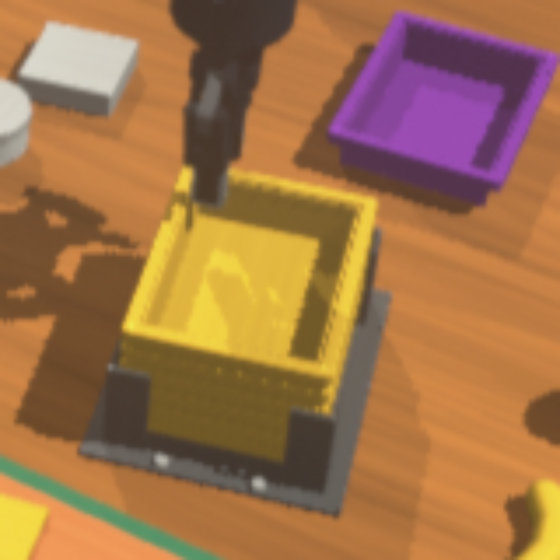

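Request:
drive_tool(motion="0.3 -0.4 0 0.0005 -0.004 0.0045 40; 0 0 0 0 0 0 30; 0 0 0 0 0 0 25", newtons=20)

```text
clock: 8.38
position: [0.5408, 0.1951, 0.0852]
ee_rot: [0.004, 0.614, 0.79, 0.001]
contact_force: [-0.6, -0.3, 0.5]
width: 0.0213
```

```bash
python3 -c "
from h import *
st()"
```

```text
8.375 [0.5408 0.1951 0.0852] yaw 14.28 z [ 0.007 -0.004 -1.   ] F [-0.58 -0.3   0.54] M [ 0.06 -0.02 -0.01] w 0.0213 q [ 0.23  0.39  1.72 -0.01  1.02 -0.02]
```

Request:
drive_tool(motion="-0.2 -0.4 0 0 0 0.001 19; 0 0 0 0 0 0 16; 0 0 0 0 0 0 14; 0 0 0 0 0 0 12")

```text
clock: 8.88
position: [0.5399, 0.1949, 0.0842]
ee_rot: [0.008, 0.614, 0.79, -0.001]
contact_force: [-1.7, -0.2, 0.8]
width: 0.0104
```

```bash
python3 -c "
from h import *
st()"
```

```text
8.875 [0.5399 0.1949 0.0842] yaw 14.30 z [ 0.011 -0.01  -1.   ] F [-1.72 -0.23  0.82] M [-0.08  0.31  0.01] w 0.0104 q [ 0.23  0.39  1.73 -0.01  1.02 -0.01]
```

```bash
python3 -c "
from h import *
p,M=cur();rows([(p-[.001,0,0],toolR(np.radians(14.3)))],12)"
```

```text
0.5 0.7 -0 0.0002 -0.001 -0 12
```

Request:
drive_tool(motion="0.5 0.7 0 0 -0.001 0 12; 0 0 0 0 0 0 0; 0 0 0 0 0 0 0; 0 0 0 0 0 0 0", newtons=60)

```text
clock: 9.38
position: [0.5392, 0.1948, 0.0845]
ee_rot: [-0.0, 0.614, 0.789, 0.0]
contact_force: [-1.2, 0.2, 1.7]
width: 0.0066
```

```bash
python3 -c "
from h import *
st()"
```

```text
9.375 [0.5392 0.1948 0.0845] yaw 14.27 z [-0.001  0.001 -1.   ] F [-1.2   0.17  1.66] M [-0.02  0.15 -0.01] w 0.0066 q [ 0.22  0.39  1.72  0.    1.03 -0.02]
```

Request:
drive_tool(motion="0 0 0 0 0 0 0; 0 0 0 0 0 0 0", newtons=100)

```text
clock: 9.62
position: [0.5393, 0.1948, 0.0846]
ee_rot: [-0.0, 0.614, 0.789, 0.0]
contact_force: [-1.3, -0.1, 0.2]
width: 0.0055
```

```bash
python3 -c "
from h import *
st()
im,d=grab('scene','s6')
cv2.imwrite('pics/c9.png',cv2.resize(im[220:380,320:480,::-1],None,fx=3.5,fy=3.5))
"
```

```text
9.625 [0.5393 0.1948 0.0846] yaw 14.27 z [-0.  0. -1.] F [-1.27 -0.06  0.21] M [-0.01  0.18 -0.04] w 0.0055 q [ 0.22  0.39  1.72  0.    1.03 -0.02]
```

View pics/c9.png

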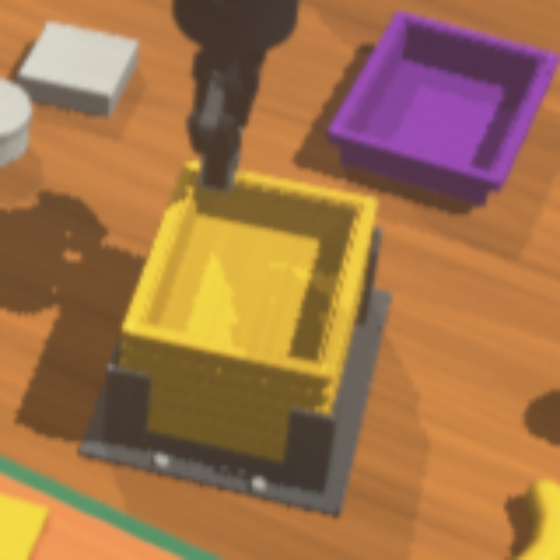

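```bash
cat >> h.py <<'E'
YT=np.radians(14.27)
def tilt_plan(angs,hand=0):
    p,M=cur()
    p0=np.array([.5393,.1948,.0846]);M0=toolR(YT)
    c,s=np.cos(YT),np.sin(YT);x=np.array([c,s,0]);y=np.array([-s,c,0])
    C=p0+x*.148+y*.088;C[2]=.060
    d=(C-p0);d[2]=0
    # diagonal of tray
    d=.148*x+.108*y;d/=np.linalg.norm(d);a=np.array([-d[1],d[0],0])
    w=[]
    for t in angs:
        Q=Ro.from_rotvec(a*t).as_matrix();w.append((C+Q@(p0-C),Q@M0))
    rows(w,hand);print(w[-1][0])
E
python3 -c "
from h import *
tilt_plan(np.arange(1,8)*.02)"
```

```text
0.9 -0.7 0 0.0003 0.0004 -0.0034 0; 0.9 -0.7 0 0.0003 0.0004 -0.0034 0; 0.9 -0.7 -0 0.0003 0.0004 -0.0034 0; 0.9 -0.7 -0 0.0003 0.0004 -0.0034 0; 0.9 -0.7 0 0.0003 0.0004 -0.0034 0; 0.9 -0.7 -0 0.0003 0.0004 -0.0034 0; 0.9 -0.7 -0 0.0003 0.0004 -0.0034 0
[0.54255797 0.19873671 0.10828068]
```

Request:
drive_tool(motion="0.9 -0.7 0 0.0003 0.0004 -0.0034 0; 0.9 -0.7 0 0.0003 0.0004 -0.0034 0; 0.9 -0.7 0 0.0003 0.0004 -0.0034 0")

```text
clock: 10.05
position: [0.54, 0.1956, 0.0941]
ee_rot: [-0.001, 0.614, 0.789, -0.033]
contact_force: [-0.5, -0.4, 0.0]
width: 0.0057
```

```bash
python3 -c "
from h import *
st()
tilt_plan([.06,.08,.10,.12,.14])"
```

```text
10.05 [0.54   0.1956 0.0941] yaw 14.20 z [-0.041 -0.051 -0.998] F [-0.46 -0.39  0.03] M [-0.01  0.04  0.01] w 0.0057 q [ 0.25  0.41  1.66 -0.04  1.12  0.02]
-0.2 0.2 -0 0.0004 0.0005 -0.0007 0; 0.9 -0.7 -0 0.0003 0.0004 -0.0034 0; 0.9 -0.7 0 0.0003 0.0004 -0.0034 0; 0.9 -0.7 -0 0.0003 0.0004 -0.0034 0; 0.9 -0.7 -0 0.0003 0.0004 -0.0034 0
[0.54255797 0.19873671 0.10828068]
```

```bash
python3 -c "
from h import *
im,d=grab('scene','s7')
cv2.imwrite('pics/c10.png',cv2.resize(im[220:380,320:480,::-1],None,fx=3.5,fy=3.5))
"
```

```text
(no output)
```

View pics/c10.png

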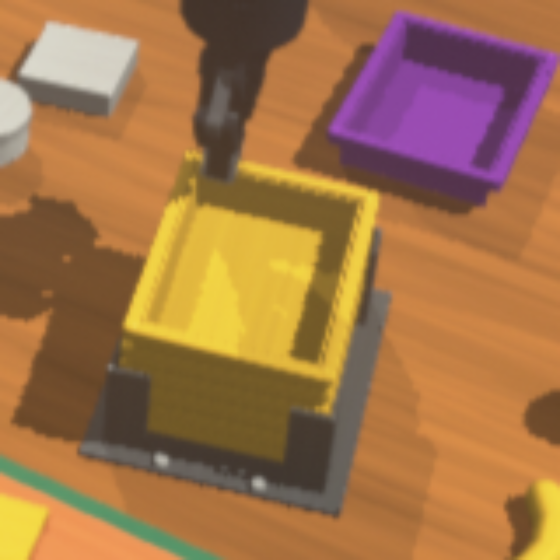

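Request:
drive_tool(motion="0.7 -0.5 0 0.0005 0.0005 -0.003 0; 0.9 -0.7 0 0.0003 0.0004 -0.0034 0; 0.9 -0.7 0 0.0003 0.0004 -0.0034 0; 0.9 -0.7 0 0.0003 0.0004 -0.0034 0; 0.4 -0.3 0 0.0002 0.0002 -0.0014 0")

```text
clock: 10.72
position: [0.5423, 0.1991, 0.1099]
ee_rot: [-0.001, 0.612, 0.787, -0.078]
contact_force: [-1.9, -0.8, -0.3]
width: 0.0056
```

```bash
python3 -c "
from h import *
st()
tilt_plan([.15])
im,d=grab('scene','s8')
cv2.imwrite('pics/c11.png',cv2.resize(im[220:380,320:480,::-1],None,fx=3.5,fy=3.5))
"
```

```text
10.725 [0.5423 0.1991 0.1099] yaw 13.94 z [-0.097 -0.121 -0.988] F [-1.92 -0.82 -0.28] M [-0.08  0.12 -0.06] w 0.0056 q [ 0.29  0.44  1.58 -0.09  1.25  0.07]
-0.2 0.3 -0 -0.0001 0.0005 -0.0001 0
[0.54287109 0.19911507 0.1099414 ]
```

View pics/c11.png

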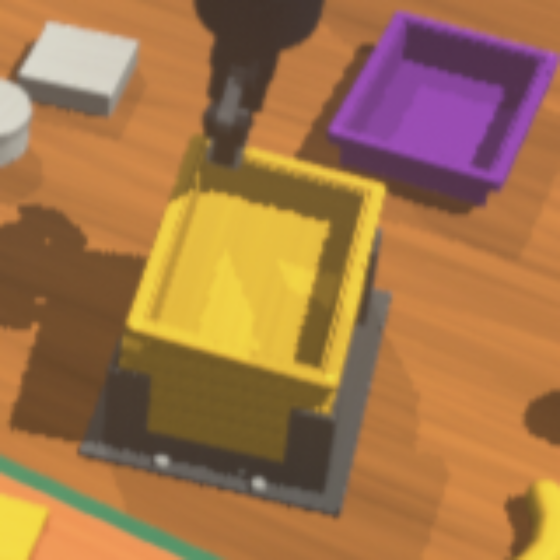

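```bash
python3 -c "
from h import *
p,M=cur();w=[]
h=0
for dz in (.004,.004,.006,.008,.01,.015,.02,.02): h+=dz; w.append((p+[0,0,h],M))
rows(w,0)
"
```

```text
0 0 0 -0.0004 -0.0005 -0.004 0; 0 0 0 -0.0004 -0.0005 -0.004 0; 0 0 0 -0.0006 -0.0007 -0.0059 0; 0 0 0 -0.0007 -0.001 -0.0079 0; 0 0 0 -0.0009 -0.0012 -0.0099 0; 0 0 0 -0.0014 -0.0018 -0.0148 0; 0 0 0 -0.0019 -0.0025 -0.0198 0; 0 0 0 -0.0019 -0.0025 -0.0198 0
```

Request:
drive_tool(motion="0 0 0 -0.0004 -0.0005 -0.004 0; 0 0 0 -0.0004 -0.0005 -0.004 0; 0 0 0 -0.0006 -0.0007 -0.006 0; 0 0 0 -0.0007 -0.001 -0.008 0")

```text
clock: 11.28
position: [0.5428, 0.1997, 0.1326]
ee_rot: [-0.001, 0.612, 0.787, -0.077]
contact_force: [0.7, 0.1, -2.0]
width: 0.0058
```

```bash
python3 -c "
from h import *
st()
im,d=grab('scene','s9')
cv2.imwrite('pics/c12.png',cv2.resize(im[220:380,320:480,::-1],None,fx=3.5,fy=3.5))
"
```

```text
11.275 [0.5428 0.1997 0.1326] yaw 13.96 z [-0.097 -0.12  -0.988] F [ 0.65  0.14 -2.  ] M [-0.01  0.03  0.01] w 0.0058 q [ 0.29  0.42  1.54 -0.09  1.3   0.07]
```

View pics/c12.png

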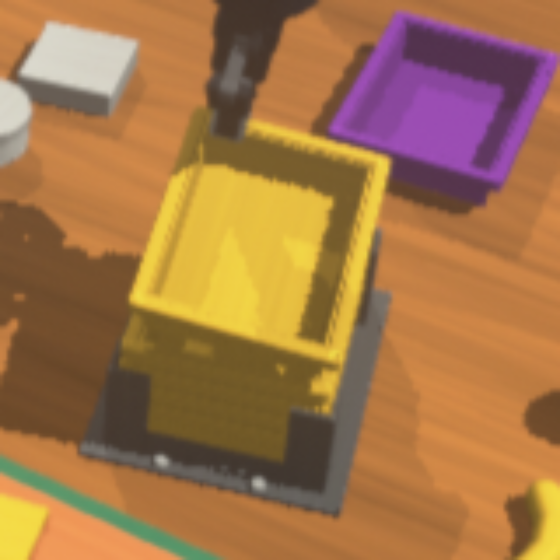

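Request:
drive_tool(motion="0 0 0 -0.001 -0.001 -0.01 0; 0 0 0 -0.0014 -0.0018 -0.015 0; 0 0 0 -0.002 -0.0025 -0.02 0; 0 0 0 -0.002 -0.0025 -0.02 0; 0 0 0 -0.003 -0.0035 -0.03 0; 0 0 0 -0.003 -0.0035 -0.03 0")

```text
clock: 12.08
position: [0.5431, 0.199, 0.2669]
ee_rot: [-0.001, 0.612, 0.787, -0.077]
contact_force: [0.3, 0.4, -2.1]
width: 0.0055
```

```bash
python3 -c "
from h import *
st()
p,M=cur();N=toolR(YT)
K=Ro.from_matrix(N@M.T).as_rotvec()
rows([(p,Ro.from_rotvec(K*f).as_matrix()@M) for f in(.33,.66,1)],0)
im,d=grab('scene','s10');im2,d=grab('top','t10')
cv2.imwrite('pics/c13.png',np.hstack([cv2.resize(im[170:380,300:510,::-1],None,fx=2,fy=2),cv2.resize(im2[100:310,140:330,::-1],None,fx=2,fy=2)]))
"
```

```text
12.075 [0.5431 0.199  0.2669] yaw 13.96 z [-0.096 -0.12  -0.988] F [ 0.3   0.36 -2.09] M [-0.01  0.02  0.01] w 0.0055 q [ 0.29  0.34  1.33 -0.09  1.59  0.04]
-2.3 1.8 0 0 0 0 0; -2.3 1.8 0 0 0 0 0; -2.4 1.8 0 0 0 0 0
```

View pics/c13.png

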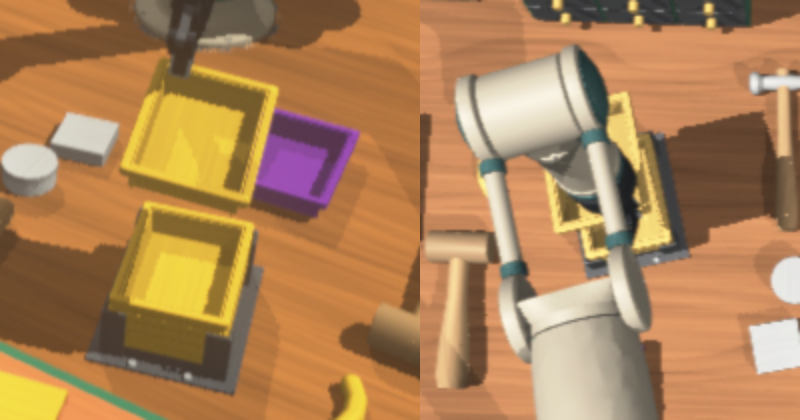

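Request:
drive_tool(motion="-2.3 1.8 0 0 0 0 0; -2.3 1.8 0 0 0 0 0; -2.4 1.8 0 0 0 0 0; 0 0 0 0 0 0 0")

```text
clock: 12.68
position: [0.5431, 0.1992, 0.2666]
ee_rot: [0.0, 0.614, 0.79, 0.003]
contact_force: [0.5, 0.3, -1.8]
width: 0.0056
```

```bash
cat >> h.py <<'E'
def trayfit(n,tag,p,M):
    z=np.load(f'pics/{tag}.npz');W=world(n,z['d'])
    hsv=cv2.cvtColor(z['im'],cv2.COLOR_RGB2HSV)
    L=(W-p)@M  # tool frame: x = tray y, y= tray x
    yel=(hsv[:,:,1]>100)&(hsv[:,:,0]>18)&(hsv[:,:,0]<34)&(z['d']>0)
    m=yel&(abs(L[:,:,0]-.038)<.043)&(abs(L[:,:,1]-.078)<.06)&(L[:,:,2]>.008)&(L[:,:,2]<.04)
    F=W[m]; A=np.c_[F[:,:2],np.ones(len(F))]
    k=np.ones(len(F),bool)
    for _ in range(6):
        c=np.linalg.lstsq(A[k],F[k,2],rcond=None)[0];r=F[:,2]-A@c;k=abs(r)<max(.002,1.5*r[k].std())if _<3 else abs(r)<.003
    return F,k,c,m
E
python3 -c "
from h import *
st();p,M=cur()
im,d=grab('scene','s11');im2,d=grab('top','t11')
for n,t in(('scene','s11'),('top','t11')):
    F,k,c,m=trayfit(n,t,p,M);print(n,len(F),k.sum(),'slope',c[:2].round(4),'tool z',M[:,2].round(4),'floor z at ctr',(c@np.r_[(p+M@[.038,.078,0])[:2],1]).round(4), 'expect',p[2]-.0226)
rows(cyl((.530,-.2655,.265),16,np.radians(-20)),0)
"
```

```text
12.675 [0.5431 0.1992 0.2666] yaw 14.28 z [ 0.005  0.005 -1.   ] F [ 0.46  0.29 -1.82] M [-0.16  0.11 -0.05] w 0.0056 q [ 0.23  0.26  1.44  0.    1.44 -0.02]
scene 1226 1195 slope [-0.0089 -0.0046] tool z [ 0.0046  0.0052 -1.    ] floor z at ctr 0.2431 expect 0.24398471262522498
top 91 66 slope [-0.0929  0.0429] tool z [ 0.0046  0.0052 -1.    ] floor z at ctr 0.2367 expect 0.24398471262522498
0.3 -0.2 2.1 -0.0294 0.0031 -0 0; 0 0 2.1 -0.0295 0.0027 0.0001 0; 0 0 2.1 -0.0296 0.0023 0.0001 0; 0 0 2.1 -0.0297 0.0019 0.0001 0; 0 0 2.1 -0.0297 0.0015 0.0001 0; 0 0 2.1 -0.0298 0.0011 0.0001 0; 0 0 2.1 -0.0298 0.0007 0.0001 0; 0 0 2.1 -0.0299 0.0003 0.0001 0; 0 0 2.1 -0.0299 -0.0001 0.0001 0; 0 0 2.1 -0.03 -0.0005 0.0001 0; 0 0 2.1 -0.03 -0.0009 0.0001 0; 0 0 2.1 -0.03 -0.0014 0.0001 0; 0 0 2.1 -0.0301 -0.0018 0.0001 0; 0 0 2.1 -0.0301 -0.0022 0.0001 0; 0 0 2.1 -0.0301 -0.0026 0.0001 0; 0 0 2.1 -0.0301 -0.003 0.0001 0
```

Request:
drive_tool(motion="0.3 -0.2 2.1 -0.0295 0.003 0 0; 0 0 2.1 -0.0295 0.0025 0 0; 0 0 2.1 -0.0295 0.0025 0 0; 0 0 2.1 -0.03 0.002 0 0; 0 0 2.1 -0.03 0.0015 0 0; 0 0 2.1 -0.03 0.001 0 0; 0 0 2.1 -0.03 0.0005 0 0; 0 0 2.1 -0.03 0 0 0; 0 0 2.1 -0.03 0 0 0; 0 0 2.1 -0.03 -0.0005 0 0; 0 0 2.1 -0.03 -0.001 0 0; 0 0 2.1 -0.03 -0.0015 0 0")

```text
clock: 14.28
position: [0.5756, -0.1582, 0.2588]
ee_rot: [-0.004, 0.772, 0.635, -0.006]
contact_force: [0.5, 0.5, -2.6]
width: 0.0058
```

```bash
python3 -c "
from h import *
st()
rows(cyl((.530,-.2655,.255),5,np.radians(-20)),0)
"
```

```text
14.275 [ 0.5756 -0.1582  0.2588] yaw -11.11 z [-0.013 -0.001 -1.   ] F [ 0.54  0.54 -2.58] M [-0.07  0.19  0.03] w 0.0058 q [-0.38  0.3   1.4  -0.01  1.45 -0.19]
-0.7 0.2 1.8 -0.0232 -0.003 0.0009 0; 0 0 1.8 -0.0232 -0.0032 0.0008 0; 0 0 1.8 -0.0231 -0.0034 0.0008 0; 0 0 1.8 -0.023 -0.0036 0.0008 0; 0 0 1.8 -0.023 -0.0038 0.0008 0
```

Request:
drive_tool(motion="-0.7 0.2 1.8 -0.023 -0.003 0.0005 0; 0 0 1.8 -0.023 -0.003 0.0005 0; 0 0 1.8 -0.023 -0.0035 0.0005 0; 0 0 1.8 -0.023 -0.0035 0.001 0; 0 0 1.8 -0.023 -0.004 0 0; 0 0 0 0 0 0 0")

```text
clock: 15.02
position: [0.5306, -0.2702, 0.2522]
ee_rot: [-0.002, 0.821, 0.57, -0.003]
contact_force: [0.9, 0.5, -2.1]
width: 0.006
```

```bash
python3 -c "
from h import *
st();p,M=cur()
im,d=grab('scene','s12');im2,d=grab('top','t12')
for n,t in(('scene','s12'),('top','t12')):
    F,k,c,m=trayfit(n,t,p,M);print(n,len(F),k.sum(),'slope',c[:2].round(4),'floor z at ctr',(c@np.r_[(p+M@[.038,.078,0])[:2],1]).round(4), 'expect',p[2]-.0226)
cv2.imwrite('pics/c14.png',np.hstack([cv2.resize(im[80:290,110:320,::-1],None,fx=1.9,fy=1.9),cv2.resize(im2[100:310,310:520,::-1],None,fx=1.9,fy=1.9)]))
"
```

```text
15.025 [ 0.5306 -0.2702  0.2522] yaw -20.43 z [-0.008  0.    -1.   ] F [ 0.92  0.55 -2.12] M [ 0.05  0.18 -0.01] w 0.006 q [-0.59  0.3   1.42 -0.    1.43 -0.23]
scene 536 500 slope [-0.0245  0.0167] floor z at ctr 0.2281 expect 0.22962819617142988
top 1092 799 slope [-0.0282  0.0059] floor z at ctr 0.2276 expect 0.22962819617142988
```

View pics/c14.png

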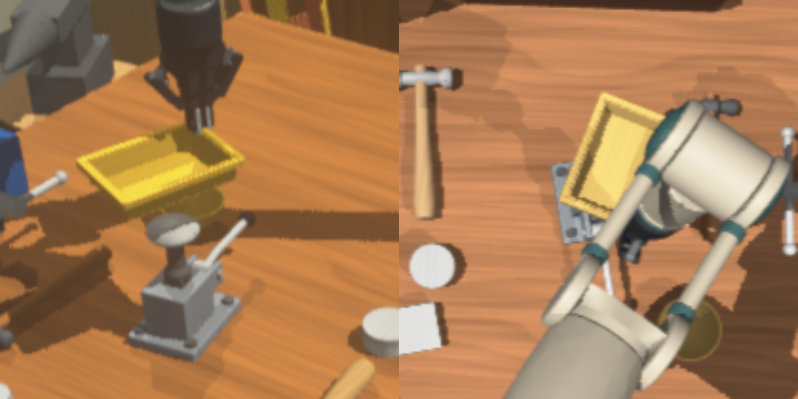

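```bash
python3 -c "
from h import *
p,M=cur()
for n,t in(('scene','s12'),('top','t12')):
    z=np.load(f'pics/{t}.npz');W=world(n,z['d']).reshape(-1,3);k=(abs(W[:,2])<.012)&(W[:,0]>.2)&(W[:,0]<.85)&(abs(W[:,1])<.6)
    A=np.c_[W[k][:,:2],np.ones(k.sum())];print(n,np.linalg.lstsq(A,W[k][:,2],rcond=None)[0])
Q=Ro.from_rotvec([-.010,-.026,0]).as_matrix()
C=p+M@[.0375,.0784,.0226]
w=[]
for f in (.5,1):
    Q=Ro.from_rotvec(np.array([-.010,-.026,0])*f).as_matrix();w.append((C+Q@(p-C),Q@M))
rows(w,0)
"
```

```text
scene [-0.00051299 -0.00058841  0.00100802]
top [-0.00016414 -0.00114901  0.00030938]
-0.8 -0 0 0 -0.0003 0.0011 0; -0.8 -0 0 0 -0.0003 0.0011 0
```

Request:
drive_tool(motion="-0.8 0 0 0 0 0.001 0; -0.8 0 0 0 0 0.001 0; 0 0 0 0 0 0 0")

```text
clock: 15.5
position: [0.5322, -0.2664, 0.2499]
ee_rot: [0.009, 0.82, 0.573, 0.006]
contact_force: [0.6, -0.0, -1.0]
width: 0.0056
```

```bash
cat >> h.py <<'E'
from scipy.optimize import minimize
from scipy.ndimage import map_coordinates
def rimfit(n,tag,g0,yaw,zf,slope,sides=True):
    z=np.load(f'pics/{tag}.npz');g=cv2.GaussianBlur(z['im'].astype(np.float32),(0,0),1.0)
    G=np.sqrt(sum(cv2.Sobel(g[:,:,c],cv2.CV_32F,1,0)**2+cv2.Sobel(g[:,:,c],cv2.CV_32F,0,1)**2 for c in range(3)))
    t=np.linspace(-1,1,60);o=np.ones(60);pts=[]
    for a,b in((.0825,.0625),(.0735,.0535)): pts+=[np.c_[a*t,b*o],np.c_[a*t,-b*o],np.c_[a*o,b*t],np.c_[-a*o[:30],b*t[30:]]]
    pts=np.concatenate(pts)
    def cost(q):
        c,s=np.cos(q[2]),np.sin(q[2]);w=pts@np.array([[c,s],[-s,c]])
        W=np.c_[w+q[:2],zf+.034+w@slope]
        u=proj(n,W);return -map_coordinates(G,[u[:,1],u[:,0]],order=1).mean()
    b=None
    for dx in(-.004,0,.004):
        for dy in(-.004,0,.004):
            s=np.array([g0[0]+dx,g0[1]+dy,yaw])
            r=minimize(cost,s,method='Nelder-Mead',options=dict(initial_simplex=[s,s+[.004,0,0],s+[0,.004,0],s+[0,0,.03]]))
            if b is None or r.fun<b.fun:b=r
    return b.x,b.fun
def check(i):
    st();p,M=cur();sl=[];zz=[]
    for n,t in(('scene',f's{i}'),('top',f't{i}')):
        grab(n,t);F,k,c,m=trayfit(n,t,p,M);zc=c@np.r_[(p+M@[.0375,.0784,0])[:2],1];print(n,k.sum(),'slope',c[:2].round(4),'floor top z',zc.round(4));sl.append(c[:2]);zz.append(zc)
    yaw=np.arctan2(M[1,1],M[0,1]);g=p+M@[.0375,.0784,.0246];print('expected origin',g.round(4))
    for n,t in(('scene',f's{i}'),('top',f't{i}')):print(n,rimfit(n,t,g[:2],yaw,np.mean(zz)-.002,np.mean(sl,0)*0))
E
python3 -c "
from h import *
check(13)"
```

```text
15.5 [ 0.5322 -0.2664  0.2499] yaw -20.14 z [ 0.02  -0.008 -1.   ] F [ 0.58 -0.03 -1.04] M [ 0.06  0.21 -0.03] w 0.0056 q [-0.58  0.28  1.45  0.    1.39 -0.23]
scene 482 slope [0.0049 0.0074] floor top z 0.2281
top 828 slope [-0.0023 -0.008 ] floor top z 0.2278
expected origin [ 0.6192 -0.2583  0.227 ]
scene (array([ 0.62354104, -0.24390383, -0.38411939]), np.float64(-191.13925170898438))
top (array([ 0.61978771, -0.25943046, -0.35317793]), np.float64(-244.111572265625))
```

```bash
python3 -c "
from h import *
p,M=cur();w=[]
for i in range(1,6): w.append((p+np.array([-.002,.001,-.044])*i/5,M))
rows(w,0)"
```

```text
0 0 0 0.0001 -0.0006 0.0088 0; 0 0 0 0.0001 -0.0006 0.0088 0; 0 0 0 0.0001 -0.0006 0.0088 0; 0 0 0 0.0001 -0.0006 0.0088 0; 0 0 0 0.0001 -0.0006 0.0088 0
```

Request:
drive_tool(motion="0 0 0 0 -0.0005 0.009 0; 0 0 0 0 -0.0005 0.009 0; 0 0 0 0 -0.0005 0.009 0; 0 0 0 0 -0.0005 0.009 0; 0 0 0 0 -0.0005 0.006 0; 0 0 0 0 0 0 0")

```text
clock: 16.35
position: [0.5303, -0.2658, 0.2039]
ee_rot: [0.008, 0.82, 0.572, 0.006]
contact_force: [0.4, 0.2, -1.1]
width: 0.0056
```

```bash
python3 -c "
from h import *
check(14)
a=cv2.imread('pics/s14.png');cv2.imwrite('pics/c15.png',cv2.resize(a[100:260,130:330],None,fx=4,fy=3.7))"
```

```text
16.35 [ 0.5303 -0.2658  0.2039] yaw -20.15 z [ 0.019 -0.007 -1.   ] F [ 0.39  0.21 -1.08] M [-0.01  0.26 -0.  ] w 0.0056 q [-0.58  0.31  1.53  0.    1.29 -0.23]
scene 510 slope [0.     0.0066] floor top z 0.1818
top 771 slope [-0.0061 -0.0049] floor top z 0.1815
expected origin [ 0.6173 -0.2578  0.1809]
scene (array([ 0.61807385, -0.25242303, -0.35977195]), np.float64(-196.51190185546875))
top (array([ 0.6182404 , -0.2587327 , -0.35340518]), np.float64(-246.11463928222656))
```

View pics/c15.png

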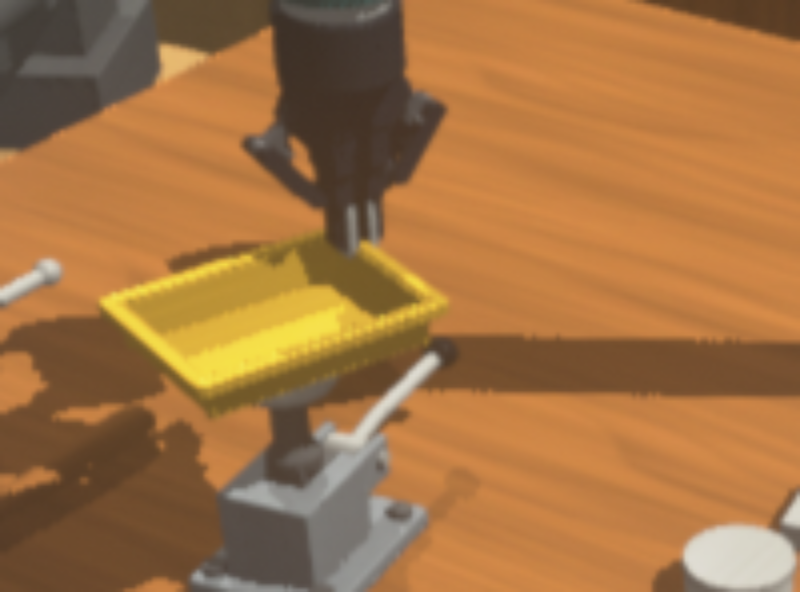

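Request:
drive_tool(motion="0 0 0 0 0 0.004 0; 0 0 0 0 0 0.0025 0; 0 0 0 0 0 0 0")

```text
clock: 16.82
position: [0.5314, -0.2665, 0.1986]
ee_rot: [0.01, 0.82, 0.572, 0.006]
contact_force: [0.0, -0.3, -1.5]
width: 0.0056
```

Request:
drive_tool(motion="0 0 0 0 0 0.001 0; 0 0 0 0 0 0 0")

```text
clock: 17.08
position: [0.5315, -0.2665, 0.1977]
ee_rot: [0.01, 0.82, 0.572, 0.006]
contact_force: [-0.2, 0.4, -2.3]
width: 0.0056
```

```bash
python3 -c "
from h import *
st()"
```

```text
17.075 [ 0.5315 -0.2665  0.1977] yaw -20.15 z [ 0.022 -0.009 -1.   ] F [-0.23  0.43 -2.27] M [ 0.01  0.22 -0.02] w 0.0056 q [-0.58  0.31  1.54  0.01  1.27 -0.23]
```

Request:
drive_tool(motion="0.2 0 0 0 -0.001 0.001 0; 0 0 0 0 0 0 0; 0 0 0 0 0 0.001 0; 0 0 0 0 0 0 0")

```text
clock: 17.58
position: [0.5306, -0.2662, 0.1957]
ee_rot: [0.008, 0.82, 0.572, 0.005]
contact_force: [-0.2, -0.8, -2.6]
width: 0.0058
```

```bash
python3 -c "
from h import *
st()"
```

```text
17.575 [ 0.5306 -0.2662  0.1957] yaw -20.15 z [ 0.019 -0.008 -1.   ] F [-0.21 -0.81 -2.6 ] M [-0.06  0.24 -0.01] w 0.0058 q [-0.58  0.31  1.54  0.    1.27 -0.23]
```

Request:
drive_tool(motion="0 0 0 0 0 0.001 0; 0 0 0 0 0 0 0")

```text
clock: 17.82
position: [0.5307, -0.2663, 0.1947]
ee_rot: [0.009, 0.82, 0.572, 0.005]
contact_force: [0.4, 0.4, -2.5]
width: 0.0059
```

Request:
drive_tool(motion="0 0 0 0 0 0.0007 0; 0 0 0 0 0 0 0")

```text
clock: 18.08
position: [0.5307, -0.2663, 0.1942]
ee_rot: [0.009, 0.82, 0.572, 0.005]
contact_force: [0.3, -0.7, -1.3]
width: 0.0056
```

```bash
python3 -c "
from h import *
st();check(15)"
```

```text
18.075 [ 0.5307 -0.2663  0.1942] yaw -20.15 z [ 0.019 -0.008 -1.   ] F [ 0.26 -0.67 -1.27] M [-0.02  0.18 -0.04] w 0.0056 q [-0.58  0.32  1.54  0.    1.26 -0.23]
18.075 [ 0.5307 -0.2663  0.1942] yaw -20.15 z [ 0.019 -0.008 -1.   ] F [ 0.26 -0.67 -1.27] M [-0.02  0.18 -0.04] w 0.0056 q [-0.58  0.32  1.54  0.    1.26 -0.23]
scene 502 slope [0.0058 0.0039] floor top z 0.1727
top 756 slope [0.0142 0.0057] floor top z 0.1721
expected origin [ 0.6177 -0.2583  0.1712]
scene (array([ 0.61814914, -0.25311773, -0.36449208]), np.float64(-195.65480041503906))
top (array([ 0.6182855 , -0.25921112, -0.35610799]), np.float64(-246.21315002441406))
```

```bash
cat >> h.py <<'E'
def avg(n=8):
    f=[];m=[];sl=[];sc=[]
    p,M=cur()
    for i in range(n):
        s=get_state();f.append(s['contact_force']);m.append(s['moment'])
        c='top' if i%2 else 'scene'
        grab(c,'tmp');sl.append(np.r_[i%2,trayfit(c,'tmp',p,M)[2][:2],trayfit(c,'tmp',p,M)[2]@np.r_[(p+M@[.0375,.0784,0])[:2],1]])
    sl=np.array(sl);print('F',np.mean(f,0).round(2),'M',np.mean(m,0).round(3),'scene',sl[::2,1:].mean(0).round(4),'top',sl[1::2,1:].mean(0).round(4),'sd',sl[:,1:].std(0).round(4));st()
E
python3 -c "
from h import *
avg(10)"
```

```text
F [-0.28 -0.31 -1.55] M [ 0.     0.194 -0.013] scene [ 0.0075 -0.0049  0.1726] top [ 0.0005 -0.0065  0.1721] sd [0.007  0.0074 0.0003]
18.675 [ 0.5307 -0.2664  0.1942] yaw -20.15 z [ 0.019 -0.008 -1.   ] F [-0.86 -0.72 -1.73] M [0.02 0.22 0.05] w 0.0056 q [-0.58  0.32  1.54  0.    1.26 -0.23]
```

Request:
drive_tool(motion="0 0 0 0 0 0.0007 0; 0 0 0 0 0 0 0")

```text
clock: 18.92
position: [0.5307, -0.2664, 0.1936]
ee_rot: [0.009, 0.82, 0.572, 0.005]
contact_force: [-0.9, 1.4, -1.0]
width: 0.0052
```

```bash
python3 -c "
from h import *
avg(10)"
```

```text
F [-0.68  0.35 -0.6 ] M [0.035 0.221 0.004] scene [0.0111 0.0002 0.1727] top [ 0.0098 -0.0129  0.1722] sd [0.0018 0.0076 0.0002]
19.425 [ 0.5307 -0.2664  0.1936] yaw -20.15 z [ 0.019 -0.008 -1.   ] F [-0.94  0.14 -0.62] M [ 0.04  0.2  -0.  ] w 0.0055 q [-0.58  0.32  1.54  0.    1.26 -0.23]
```

```bash
python3 -c "
from h import *
p,M=cur();C=p+M@[.0375,.0784,.0226]
Q=Ro.from_rotvec([.005,.010,0]).as_matrix();rows([(C+Q@(p-C),Q@M)],0)"
```

```text
0.6 0.1 0 -0 0.0003 -0.0008 0
```

Request:
drive_tool(motion="0.6 0.1 0 0 0.0003 -0.0006 0; 0 0 0 0 0 0 0")

```text
clock: 19.68
position: [0.5312, -0.2666, 0.1944]
ee_rot: [0.004, 0.82, 0.572, 0.003]
contact_force: [0.4, 0.6, -1.0]
width: 0.0056
```

```bash
python3 -c "
from h import *
avg(10)"
```

```text
F [ 0.49 -0.16 -0.98] M [-0.053  0.051 -0.016] scene [0.0037 0.0045 0.1726] top [0.0034 0.0003 0.1722] sd [0.0025 0.0052 0.0003]
20.175 [ 0.531  -0.2665  0.1944] yaw -20.15 z [ 0.01  -0.003 -1.   ] F [-0.62 -0.15 -0.53] M [-0.03  0.   -0.02] w 0.0057 q [-0.58  0.32  1.53  0.    1.28 -0.23]
```

Request:
drive_tool(motion="0.1 0 0 0 0 0.0004 0; 0 0 0 0 0 0 0; 0 0 0 0 0 0 0")

```text
clock: 20.55
position: [0.531, -0.2664, 0.1941]
ee_rot: [0.003, 0.82, 0.572, 0.003]
contact_force: [0.9, 0.2, -0.1]
width: 0.0054
```

```bash
python3 -c "
from h import *
avg(12);check(20)
"
```

```text
F [ 0.14 -0.36 -0.68] M [-0.021  0.028 -0.008] scene [0.0064 0.0038 0.1726] top [ 0.0016 -0.0049  0.1722] sd [0.0054 0.0079 0.0002]
21.15 [ 0.5309 -0.2665  0.1941] yaw -20.15 z [ 0.008 -0.002 -1.   ] F [ 0.07 -0.05 -0.63] M [-0.02  0.02  0.04] w 0.0056 q [-0.58  0.32  1.53  0.    1.28 -0.23]
21.15 [ 0.5309 -0.2665  0.1941] yaw -20.15 z [ 0.008 -0.002 -1.   ] F [ 0.07 -0.05 -0.63] M [-0.02  0.02  0.04] w 0.0056 q [-0.58  0.32  1.53  0.    1.28 -0.23]
scene 502 slope [ 0.0051 -0.0014] floor top z 0.1727
top 735 slope [ 0.0192 -0.0072] floor top z 0.1723
expected origin [ 0.6176 -0.2583  0.1702]
scene (array([ 0.62702452, -0.25604468, -0.34789747]), np.float64(-197.38343811035156))
top (array([ 0.61845447, -0.25947003, -0.35519653]), np.float64(-244.57444763183594))
```

View pics/s20.png

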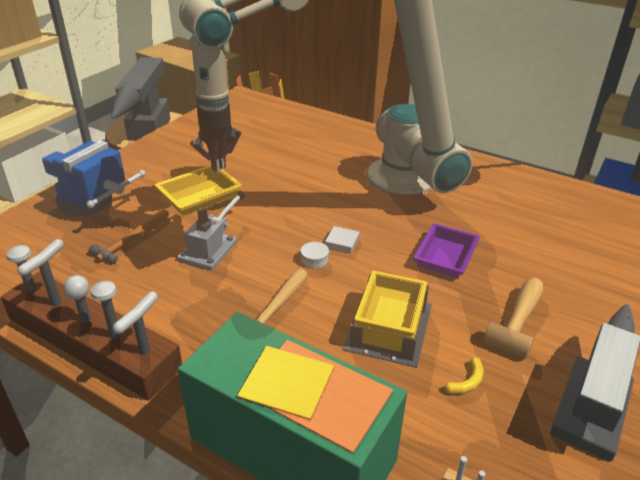

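View pics/t20.png

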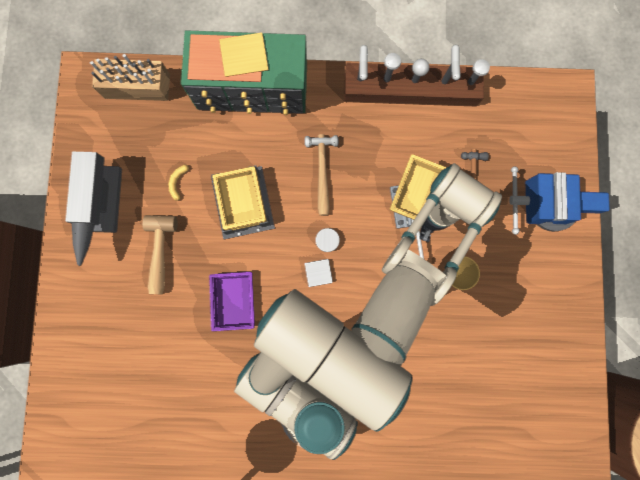

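```bash
python3 -c "
from h import *
print(sign_off())"
```

```text
the job is handed in; nothing more can be done
None
```

I locked the cam lever, took the top tray off the stack corner first, and handed in at about 21 s of the 61 s. The tray is still gripped, with its floor resting on the stake's domed head.

- **Lever:** I pressed it down to its stop, where the wrist force reached about 32 N. Its knob then showed within 2 px of where it should be with the lever fully down, and the lever still looked down in the last pictures.
- **Peel:** I gripped the short rim near one corner at 100 N and tilted the tray 0.155 rad about the opposite corner before lifting it clear. In the last pictures the rest of the stack stands where it was between its posts, and the other objects look unmoved.
- **Contact:** The stake carries roughly 1.5 N of the tray. As the gripper sank the last 0.6 mm the floor stayed at the same height, with its underside at about 170 mm, which matches the stake's crown.
- **Level:** The averaged slope was about 0.004 rad. One last single reading from the top camera gave 0.019, but the readings scatter by 0.005 to 0.008.
- **Centring:** The top camera and the arm's own position put the middle of the floor within about 1 to 2 mm of the stake's axis. The last scene-camera fit disagreed by about 10 mm. I took that as a bad fit, because two earlier scene fits agreed with the top camera in x (0.618 m) and with the scene camera's own reading of the stake to within about 2 mm.

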